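Set the press support plate to the scribed line

TASK

Slide the bored aluminium plate flat across the press bed, without lifting it, until its long side sits snug against the steel guide strip; then, keeping it lightly pressed to the strip (about 10 N; the strip is only held by magnets), slide it along until its leading edge meets the white scribed line, without running past it. Let go and leave the plate there on the line and against the strip, with everything else where it was.

Things in the scene. Friction and masses are not known exactly. Their poses are not given: they have to be found in the camera images.
- bed: Fixed dark steel press bed, a flat slab 240 mm (its x) by 360 mm (its y), 20 mm thick, lying on the table. Origin: centre of its underside, so its flat top is at +20 mm z. Its x points across the bed to the guide strip, its y along the strip in the direction the plate must travel.
- strip: Bright steel guide strip on the bed, 16 mm (x) by 340 mm (y) by 10 mm high. Origin: on the bed's top, mid-length of the face the plate is pressed against; that face is the plane x = 0 and looks to -x. Axes as the bed's; the face is 85 mm to the bed's +x. Its magnets let go above 15 N; about 10 N is right. It does not give: poses are not exact enough to set this force, feel for it.
- strip_start (a point): The end of the strip's contact face farther from the scribed line (strip frame y = -170 mm), at the bed's top.
- strip_end (a point): The end of the strip's contact face beyond the scribed line (strip frame y = +170 mm), at the bed's top.
- line: The scribed line: a white line 2 mm wide and 195 mm long across the bed's top, square to the strip, drawn only (nothing to feel). Origin: on the line's centre, level with the bed's top; its x is the strip's x, its y the direction of travel; short of the line is y < 0. Its place along the bed varies.
- plate: Loose aluminium plate, 90 mm (x) by 150 mm (y), 16 mm thick; centre through bore 57 mm wide, for fingertips to push in. Origin: centre of underside. Its +x side goes against the strip, +y is the leading edge. Starts off the strip, skewed, 80 mm or more short of the line. 0.3 to 0.6 kg; slides on the oiled bed at 1 to 5 N. Pushed at the bore it squares itself against the strip.
- plate_edge (a point): Middle of the plate's leading (+y) edge at its underside, 75 mm from the plate's origin along its y.
- plate_side (a point): Middle of the plate's long side that goes against the strip, at its underside, 45 mm from the plate's origin along its x.
- bearing: Bystander: small steel bearing ring, 30 mm across and 10 mm high, lying on the bed beyond the line, on the side away from the strip. Origin: centre of its underside.
- rotor: Bystander: dark alternator rotor, 84 mm across and 105 mm high with its shaft, standing on the table to the robot's left. Origin: centre of its underside.
- spanner: Bystander: steel spanner 180 mm long, lying on the table to the right. Origin: centre of its underside.
- oilcan: Bystander: grey can, 56 mm across and 110 mm high, standing on the table to the right. Origin: centre of its underside.
Mind the look-alikes: they are no part of the job. What is meant by the plate is not orange, and is the larger of those in its own colour.

How it is judged (in metres and radians):
On the way, in this order (a step that is already met when the one before it is completed fails the run):
1. the plate is pressed squarely against the strip (6 N or more, within 0.03 rad), its leading edge still 45 mm or more short of the line (contact force between plate and strip above 6 N and angle between the y axis of plate and the y axis of strip, either way round below 0.03 rad and y of plate_edge in the frame of line below -0.045 m), for 0.2 s.
2. with the leading edge between 40 and 5 mm short of the line, the plate is still steadily pressed against the strip (6 N or more) (contact force between plate and strip above 6 N and angle between the y axis of plate and the y axis of strip, either way round below 0.03 rad and y of plate_edge in the frame of line between -0.04 and -0.005 m), for 0.3 s.
At the end, for the whole second after the job is handed in: The plate lies flat and at rest on the bed, the middle of its leading edge within 2.5 mm of the centre of the scribed line, its long side within 2 mm of the strip's face and parallel to it within 0.025 rad (y of plate_edge in the frame of line between -0.0025 and 0.0025 m and x of plate_side in the frame of strip above -0.002 m and angle between the y axis of plate and the y axis of strip, either way round below 0.025 rad and z of plate in the frame of bed below 0.022 m and angle between plate's own z axis and vertical below 0.03 rad and linear speed of plate below 0.005 m/s); the robot touches nothing.
It fails at once if the plate is forced against the strip with more than 15 N (contact force between plate and strip above 15 N).
It fails at once if the plate runs past the line by more than 6 mm (y of plate_edge in the frame of line above 0.006 m).
It fails at once if the plate is lifted (6 mm) or tipped (0.12 rad) off the bed (z of plate in the frame of bed above 0.026 m or angle between plate's own z axis and vertical above 0.12 rad).
It fails at once if the bearing, the rotor, the spanner or the can is moved by more than 10 mm (distance of any of bearing, rotor, spanner, oilcan from where it was at the start of the episode above 0.01 m).
It also fails if it takes over 72 s, if anything falls off the work surface, if the arm or the gripper's body presses on something with over 40 N, if the wrist force passes 120 N, or if a joint passes its speed limit or range.

ROBOT

A 6-joint arm with a two-finger parallel gripper is mounted at the origin on the work surface. World frame = base frame: x ahead of the robot, y to its left, z up, the work surface at z = 0. Lengths are in mm, angles in rad, forces in N, time in s.
With the tool pointing down it reaches from about 375 to 750 mm from the base axis. Payload 9 kg.
Tool frame: the origin (TCP) lies at the very end of the fingers, on their centre line; the grasp point (between the pads) lies 19 mm behind it; z points along the fingers, y is the line along which they close (so a half turn about z gives the same grasp; the last joint's range is limited). The gripper opens to 85 mm and grips with 20 to 120 N. Pads are 22 mm wide; open, the fingers measure 114 mm over their backs; the gripper's body (76 mm by 85 mm) begins 54 mm behind the grasp point. The pads swing forward as they close: fully open they stand 13 mm farther back than shut.
Start: joints at [-1.382, 0.104, 0.097, 1.564, 0, 1.353], TCP at [237.416, -551.063, 231.331] pointing down, gripper open.
Joint ranges: [-2.99, 2.99], [-0.84, 1.86], [-1.1, 1.16], [-1.84, 2.11], [-1.51, 1.56], [-3.14, 3.14]. Speed limits (rad/s): [2.22, 2.22, 2.57, 3.14, 3.14, 3.14].

INTERFACE

Orientations are given as a unit quaternion [w, x, y, z].
In Python, from cell import manip gives the robot as it stands. The module is installed in compiled form; this text tells all that it offers. Calls block until the motion is done:
- manip.move_to(position, orientation): joint-space move of the TCP to a pose.
- manip.move_linear(position, attitude=None, velocity=150, guard=None): straight line of the TCP; attitude=None keeps the orientation; velocity is the mean speed in mm/s. With guard (N) it stops when the force on the tool has changed by that much, and returns True; else False.
- manip.move_joints(angles): joint-space move.
- manip.gripper_to(opening, force=None): finger opening in mm; force is the grip in N (None keeps the last); returns when the fingers have stopped.
- manip.wait(seconds).
- manip.ik(position, orientation): joint angles nearest the present ones, or None.
- manip.read_camera(name): name is "scene" or "top" or "wrist"; returns (picture, depth): 420x560x3 uint8, blue, green, red; 420x560 float32, mm along the optical axis (not along the pixel's ray), 0 where there is no reading.
- manip.camera_model(name): a dict with "vfov" (degrees; the focal length in pixels is half the picture's height over the tangent of half this angle, whatever the lens; pixels are square), "cx", "cy" (the principal point, pixels), "R" (3x3) and "t" (3): a world point X has camera coordinates R X + t. Camera axes: x right, y down, z forward; pixel columns grow to the right and rows downward; lengths in mm; the calibration is good to about 2 mm. A picture is of the moment at which its call begins: read the wrist's pose just before it. camera_model takes no time and is no camera call; for the wrist camera it gives the pose at the moment of the call.
A pose or a line that the arm cannot do raises manip.MotionError and nothing moves.
- manip.sign_off(): hands the job in; it is judged then, once.
Readings, each from a call of its own:
- manip.current_time_s(): time.
- manip.current_qpos(): joint angles.
- manip.current_qvel(): joint speeds.
- manip.current_effort(): joint torques, N m.
- manip.current_position(): TCP position.
- manip.current_ee_rot(): TCP orientation.
- manip.current_contact_force(): force on the tool from outside, world axes, zero at the start.
- manip.current_wrist_torque(): the same for the moment, N m.
- manip.current_grip_width(): finger opening in mm.
- manip.current_finger_force(): force on a finger pad.
Only numpy, scipy, OpenCV 4.12 (cv2) and the standard library are available. Lean on these libraries where they do the work, as an engineer would, in place of code of your own. Each camera call takes 0.05 s, during which the arm holds its last target. There are 200 camera calls.

## Working session

There is one attempt and no reset: what is moved stays moved. The work goes in short steps, each a Python script; the robot and the scene stay as the last script left them, time stands still between calls to the robot, and variables do not carry over. Pictures are saved under pics/ and viewed, at most 10 in all, crops included, and the job is handed in when it is done.

```bash
mkdir -p pics; cat > h.py <<'E'
import numpy as np, cv2
from cell import manip as m
def cam(n):
    c=m.camera_model(n); p,d=m.read_camera(n); return p,d,c
def ray(c,u,v,z):
    f=210/np.tan(np.radians(c['vfov'])/2); R=np.array(c['R']);t=np.array(c['t'])
    d=R.T@np.array([(u-c['cx'])/f,(v-c['cy'])/f,1]); o=-R.T@t
    return o+d*(z-o[2])/d[2]
E
python3 - <<'E'
from h import *
import pickle
for n in("top","scene"):
    p,d,c=cam(n); cv2.imwrite(f"pics/{n}0.png",p); pickle.dump((p,d,c),open(n+".pkl","wb"))
    print(n,c)
print(m.current_time_s(),m.current_ee_rot(),m.current_contact_force())
E
```

```text
top {'vfov': 50.7303121449272, 'cx': 285.02611836367277, 'cy': 208.31227798900602, 'R': array([[-0.00569549, -0.99979906, -0.01921975],
       [-0.99877591,  0.00663196, -0.04901741],
       [ 0.04913503,  0.01891704, -0.99861299]]), 't': array([  28.6735385 ,  511.21359594, 1202.10646149])}
scene {'vfov': 48.603862067061705, 'cx': 276.5775189790523, 'cy': 209.39173654569817, 'R': array([[-0.82194537,  0.56953866,  0.00561483],
       [ 0.43829365,  0.63876961, -0.63235438],
       [-0.36373685, -0.51729981, -0.7746589 ]]), 't': array([ 415.65507028, -200.96073464, 1684.41796078])}
0.1 [-5.81768501e-04  9.79382867e-01  2.02012034e-01  7.98041328e-06] [-0.44022798 -0.15221182  0.55992153]
```

View pics/top0.png

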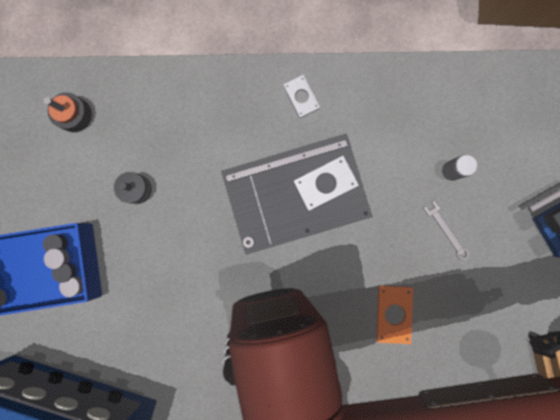

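View pics/scene0.png

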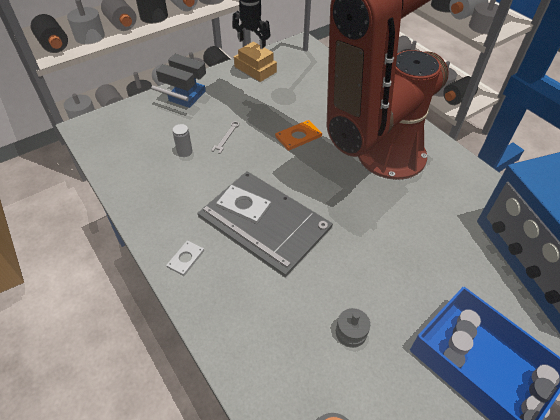

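The top view shows the bed's strip running from (228,178) to (346,144). The large white plate's bore is at (326,183), the line runs (252,177)-(270,243), and the bearing is at (248,242). Travel is to the left in the image. Next I'll enlarge this area.

```bash
python3 - <<'E'
from h import *
import pickle
p,d,c=pickle.load(open("top.pkl","rb"))
k=p[125:265,210:385]; cv2.imwrite("pics/crop.png",cv2.resize(k,None,fx=4,fy=4,interpolation=cv2.INTER_CUBIC))
for n,u,v,z in [("stripL",228,180,30),("stripR",347,146,30),("bore",326,183,36),("l0",252,177,20),("l1",270,243,20),("bear",248,242,30)]: print(n,ray(c,u,v,z).round(1))
for n,x in m.camera_model("wrist").items(): print(n,x)
print(m.current_position(), m.current_ee_rot())
E
```

```text
stripL [588.6 179.8  30. ]
stripR [ 678.8 -144.1   30. ]
bore [577.8 -85.7  36. ]
l0 [597.5 115.4  20. ]
l1 [416.9  66.8  20. ]
bear [420.2 125.6  30. ]
vfov 67.50112740600056
cx 277.22776456623467
cy 206.7844411977667
R [[ 3.96040252e-01 -9.18232949e-01 -6.08016676e-04]
 [-8.85851664e-01 -3.82248107e-01  2.62969989e-01]
 [-2.41700121e-01 -1.03608088e-01 -9.64803822e-01]]
t [-599.59640302  -33.85673688  377.6495717 ]
[ 237.37441398 -550.74079496  230.6085184 ] [-5.81768501e-04  9.79382867e-01  2.02012034e-01  7.98041328e-06]
```

View pics/crop.png

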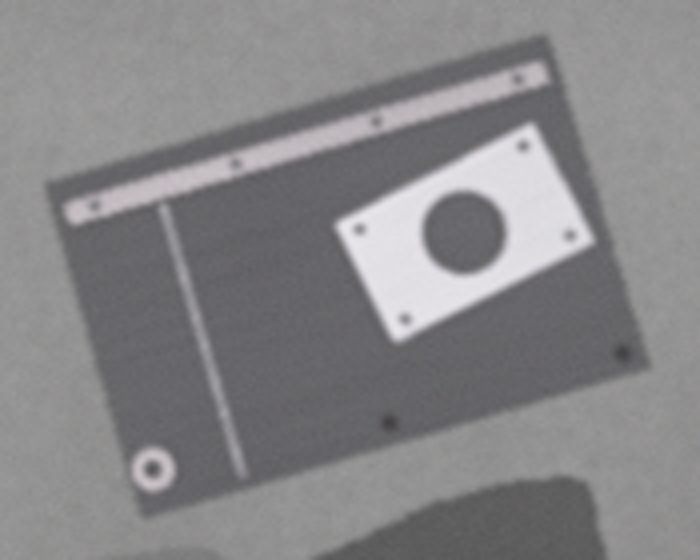

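The crop shows the strip's contact-side edge from (73,226) to (550,85). The plate corners are (335,224), (533,122), (596,243) and (396,343), the bore is at (464,232), and the line runs (164,205)-(242,478). I'm going to look from above with the wrist camera, with the tool's y axis along the strip.

```bash
python3 - <<'E'
from h import *
import pickle
p,d,c=pickle.load(open("top.pkl","rb"))
P=lambda u,v,z:ray(c,210+(u-1.5)/4,125+(v-1.5)/4,z)
a,b=P(73,226,30),P(550,85,30); print("strip yaw",np.degrees(np.arctan2(*(a-b)[1::-1]))-90, a,b)
a,b=P(335,224,36),P(533,122,36); print("plate yaw",np.degrees(np.arctan2(*(a-b)[1::-1]))-90)
a,b=P(164,205,20),P(242,478,20); print("line yaw",np.degrees(np.arctan2(*(a-b)[1::-1])))
print("bore",P(464,232,36))
th=np.radians(15.6); q=[0,np.cos(th/2),np.sin(th/2),0]
m.move_to([545,-50,230],q)
m.gripper_to(0)
pickle.dump(cam("wrist"),open("w1.pkl","wb")); p,d,c=pickle.load(open("w1.pkl","rb"))
cv2.imwrite("pics/w1.png",p); print(m.current_time_s(),m.current_qpos(),m.current_position(),m.current_contact_force(),m.current_grip_width())
E
```

```text
strip yaw 16.082315116335394 [585.57317495 180.18376881  30.        ] [ 679.15728451 -144.42199566   30.        ]
plate yaw 26.924482406517825
line yaw 15.763408196858363
bore [578.77855492 -84.67540034  36.        ]
3.025 [-3.30456831e-01 -5.72034962e-02 -6.86939737e-02  1.55927338e+00
 -1.04035074e-05  2.53876287e+00] [545.00833515 -49.94726738 230.02024884] [0.44894037 0.25873184 0.26185599] -0.022025812219038286
```

View pics/w1.png

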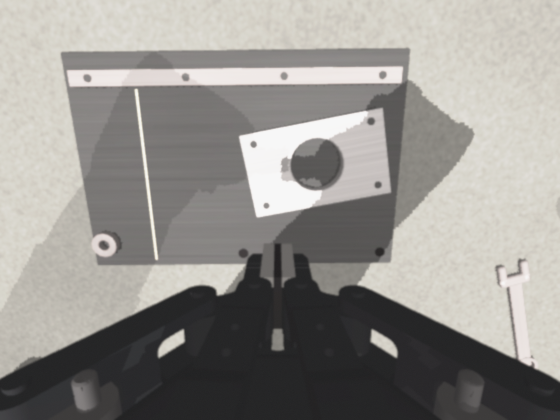

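The wrist view shows the plate corners at (239,136), (382,109), (391,192), (257,217) and the bore at (316,163). The line runs (137,90)-(156,259) and the strip's edge (68,87)-(402,82). I'll refine these subpixel and then enter the bore.

```bash
cat >> h.py <<'E'
def fit(P):  # robust 2D line: direction, point
    vx,vy,x,y=cv2.fitLine(np.float32(P),cv2.DIST_HUBER,0,.01,.01).ravel(); return np.array([vx,vy]),np.array([x,y])
def linefind(p,c,u0,v0,u1,v1):
    g=p.astype(float).mean(2); out=[]
    for v in range(v0,v1):
        uc=u0+(u1-u0)*(v-v0)/(v1-v0); us=np.arange(int(uc)-6,int(uc)+8)
        w=g[v,us]; w=np.clip(w-np.median(w)-25,0,None)
        if w.sum()>20: out.append(ray(c,(us*w).sum()/w.sum(),v,20)[:2])
    return fit(out)
def edge(p,c,u0,v0,u1,v1,z,h=6):  # steepest brightness step across the segment, subpixel
    g=cv2.GaussianBlur(p.astype(np.float32).mean(2),(0,0),.8); a,b=np.array([u0,v0.__float__()]),np.array([u1,v1.__float__()])
    t=(b-a)/np.linalg.norm(b-a); n=np.array([-t[1],t[0]]); s=np.arange(-h,h+.01,.25); out=[]
    for k in np.linspace(.08,.92,50):
        q=(a+k*(b-a)+s[:,None]*n).astype(np.float32)
        w=np.abs(np.gradient(cv2.remap(g,q[:,:1],q[:,1:],cv2.INTER_LINEAR).ravel())); i=w.argmax()
        if w[i]>2:
            sl=slice(max(i-4,0),i+5); out.append(ray(c,*(a+k*(b-a)+(s[sl]*w[sl]).sum()/w[sl].sum()*n),z)[:2])
    return fit(out)
E
python3 - <<'E'
from h import *
import pickle
p,d,c=pickle.load(open("w1.pkl","rb"))
yaw=lambda D:np.degrees(np.arctan(D[1]/D[0])) 
L=linefind(p,c,137.7,96,155.6,254); print("line",yaw(L[0]),L[1])
S=edge(p,c,70,87,400,82,30); print("strip",yaw(S[0])%180-90,S[1])
E=edge(p,c,239,136,257,217,36); print("lead",yaw(E[0]),E[1])
F=edge(p,c,239,136,382,109,36); print("side",yaw(F[0])%180-90,F[1])
b=ray(c,316,163,36); print("bore",b)
C=[ray(c,u,v,36)[:2] for u,v in [(239,136),(382,109),(391,192),(257,217)]]; print("centre",np.mean(C,0),np.linalg.norm(C[0]-C[1]),np.linalg.norm(C[1]-C[2]))
t=np.radians(16);x=np.array([np.cos(t),np.sin(t)]);y=np.array([-x[1],x[0]])
c0=np.mean(C,0)
print("centre to strip",(S[1]-c0)@x, "to line",(L[1]-c0)@y, d[163,316],d[120,300],d[200,200])
E
```

```text
line 16.2187 [510.60367  94.23592]
strip 16.193222 [627.41547  36.95497]
lead 26.160444 [541.167    -18.138762]
side 26.400696 [623.1996   -74.302155]
bore [578.9210893  -83.60659335  36.        ]
centre [577.04648825 -85.02446831] 149.52232356389885 88.59746799516185
centre to strip 82.0398594761433 to line 190.6302717258249 353.55597 341.04718 364.20337
```

```bash
python3 - <<'E'
from h import *
th=np.radians(16.2); q=[0,np.cos(th/2),np.sin(th/2),0]
m.move_to([577.8,-84.5,60],q)
print(m.current_contact_force(),m.current_time_s())
print(m.move_linear([577.8,-84.5,24],velocity=50,guard=6), m.current_position(),m.current_contact_force())
for w in (8,14,18,20,22,24,26):
    m.gripper_to(w,20); f=m.current_contact_force(); print(w,m.current_grip_width(),m.current_finger_force(),f.round(1) if hasattr(f,'round') else f)
    if m.current_grip_width()<w-1: break
print(m.current_time_s()); p,d,c=cam("wrist"); cv2.imwrite("pics/w2.png",p)
E
```

```text
[-1.17291892 -0.15028331  0.38983838] 3.7667
False [577.95907756 -84.5896774   24.22014127] [-0.02590095 -0.19490806  0.55362796]
8 8.01792065710059 0.0 [ 0.1 -0.2 -0.4]
14 13.97173836565488 0.0 [-0.3  0.1  0.4]
18 17.813583255938575 0.0 [-0.8 -0.3  0.6]
20 20.04591257484438 0.0 [-1.1  0.3  0.1]
22 22.196993543503655 0.0 [-0.2  0.1 -0.8]
24 23.8194360425688 0.0 [ 1.1 -0.2 -0.2]
26 25.532508098827492 0.0 [-0.   0.2 -1. ]
6.2
```

View pics/w2.png

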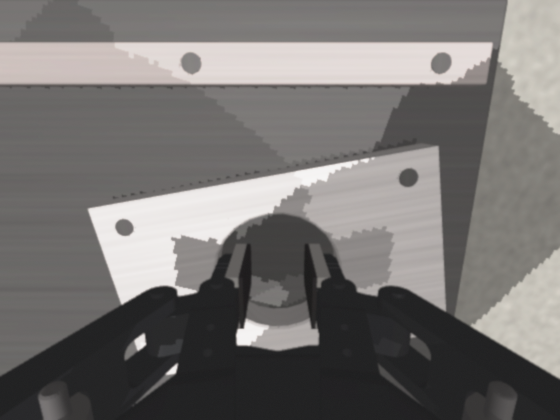

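The fingers are inside the bore and spread nearly to its walls. Next I'll slide the plate to the strip by feel.

```bash
cat >> h.py <<'E'
th=np.radians(16.2); X=np.array([np.cos(th),np.sin(th),0]); Y=np.array([-X[1],X[0],0])
def force(n=6):
    r=[]
    for _ in range(n): r.append(m.current_contact_force()); m.wait(.01)
    f=np.mean(r,0); return -f@X,-f@Y,f[2]   # push on plate along strip x, y
E
python3 - <<'E'
from h import *
m.gripper_to(25.2)
p=np.array(m.current_position()); p[2]=23.5; p0=p.copy()
print(m.move_linear(p,velocity=20,guard=6), np.round(force(),1))
print(m.move_linear(p+18*X,velocity=25,guard=9), np.round(force(),1), m.current_time_s())
s=(np.array(m.current_position())-p0)@X
s=round(s,1)
while s<45:
    s+=1.0
    g=m.move_linear(p0+s*X,velocity=8,guard=6); f=force(); print(round(s,1),g,np.round(f,1))
    if g or f[0]>7: break
print(m.current_time_s(),(np.array(m.current_position())-p0)@X)
E
```

```text
False [-0.2  0.2 -0.1]
False [ 0.4  0.1 -0.1] 7.6833
19.0 False [0.8 0.2 0.4]
20.0 False [ 0.8  0.1 -0.1]
21.0 False [ 0.3  0.2 -0. ]
22.0 False [ 0.6  0.  -0.3]
23.0 False [ 0.7 -0.1  0.3]
24.0 False [0.6 0.1 0.1]
25.0 False [ 0.5  0.1 -0.5]
26.0 False [ 0.9  0.2 -0.2]
27.0 False [0.4 0.1 0. ]
28.0 False [ 0.6  0.1 -0.1]
29.0 False [ 0.3 -0.5  0.5]
30.0 False [ 1.1 -0.3 -0. ]
31.0 False [ 2.4 -0.7  0.1]
32.0 False [ 1.6 -0.6 -0.1]
33.0 False [ 1.2 -0.5 -0.4]
34.0 False [ 1.6 -0.2 -0.4]
35.0 False [ 1.7 -0.6 -0.2]
36.0 False [ 1.3 -0.1  0.4]
37.0 False [ 1.7 -0.4  0.2]
38.0 False [ 1.5 -0.5 -0.3]
39.0 False [ 1.2 -0.3  0. ]
40.0 False [ 1.3 -1.   0.1]
41.0 False [ 1.4 -0.1 -0.4]
42.0 False [ 2.  -0.3  0.3]
43.0 False [ 5.1 -0.6  1.2]
44.0 False [ 8.1 -0.5  2.2]
16.1333 42.9500579444167
```

```bash
python3 - <<'E'
from h import *
s=(np.array(m.current_position())); 
import json
p0=None
# current command: measured point lags the target; step relative to commanded = start+44
# recover commanded offset from lag-free lateral reading
base=np.array(m.current_position())
cmd=base+1.05*X; cmd[2]=23.5
for k in range(5):
    f=force(12); print(np.round(f,1),((np.array(m.current_position())-base)@X).round(2))
    if f[0]>9.5: break
    cmd=cmd+0.3*X; m.move_linear(cmd,velocity=5,guard=5)
m.wait(.4); print(np.round(force(12),1),m.current_time_s())
np.save("cmd.npy",cmd)
p,d,c=cam("wrist"); cv2.imwrite("pics/w3.png",p); print(m.current_position())
E
```

```text
[ 7.8 -0.5  2.4] -0.02
[ 9.2 -0.2  3.2] 0.05
[10.4 -0.3  3.5] 0.16
[10.1 -0.1  3.7] 17.4333
[619.10761003 -72.29642437  23.15156528]
```

View pics/w3.png

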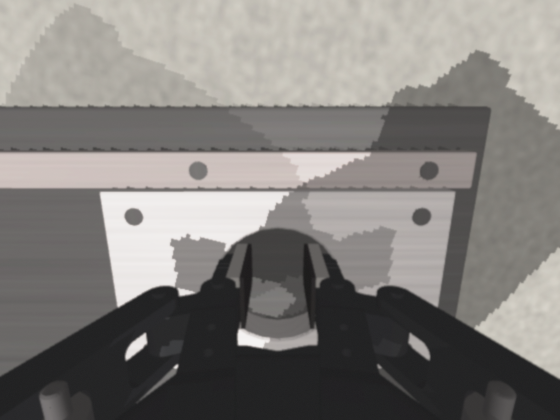

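The picture shows the plate's top edge square against the strip, with the leading edge at about u=103. Now I'll slide along the strip while regulating the push.

```bash
cat >> h.py <<'E'
def slide(dist,step,vel,cmd,target=9.7):
    done=0
    while done<dist-1e-6:
        st=min(step,dist-done); done+=st
        cmd=cmd+st*Y; g=m.move_linear(cmd,velocity=vel,guard=4.5); f=force(6)
        print(round(done,1),g,np.round(f,1),end=' | ')
        if g: cmd=cmd+(np.array(m.current_position())-cmd)@Y*Y
        if not 5<f[0]<12.8: print("STOP"); break
        cmd=cmd+np.clip((target-f[0])/4,-.4,.4)*X
    np.save("cmd.npy",cmd); print("\n",done,np.round((np.array(m.current_position())-cmd)@np.c_[X,Y],2),m.current_time_s()); return cmd
E
python3 - <<'E'
from h import *
cmd=np.load("cmd.npy")
cmd=slide(6,2,10,cmd)
cmd=slide(72,6,20,cmd)
p,d,c=cam("wrist"); cv2.imwrite("pics/w4.png",p)
import pickle; pickle.dump((p,d,c),open("w4.pkl","wb"))
E
```

```text
2 True [2.6 1.  3.5] | STOP

 2 [-2.05  0.  ] 17.7667
6 True [ 2.  -0.3  2.8] | STOP

 6 [-2.42 -0.  ] 18.05
```

View pics/w4.png

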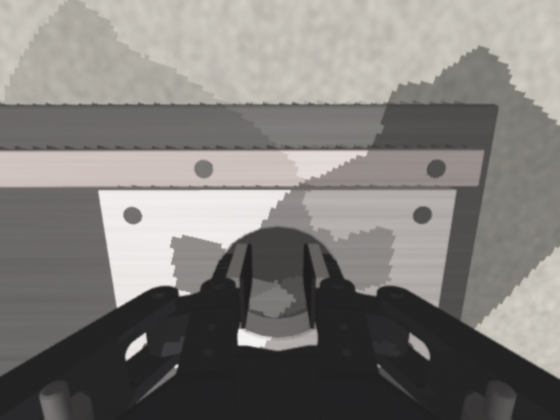

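Moves restart from the measured pose, so the force dips and trips the guard. I'll re-press and use a larger guard.

```bash
sed -i 's/guard=4.5/guard=11/; s/if not 5<f\[0\]<12.8/if g or not 3<f[0]<12.8/' h.py
python3 - <<'E'
from h import *
cmd=np.array(m.current_position()); cmd[2]=23.5
for k in range(10):
    f=force(8); print(np.round(f,1),end=' ')
    if f[0]>9.2: break
    cmd=cmd+np.clip((9.7-f[0])/5,.15,.6)*X; m.move_linear(cmd,velocity=5,guard=8)
print((cmd-np.array(m.current_position()))@X)
cmd=slide(9,3,12,cmd)
E
```

```text
[ 1.5 -0.5  2.6] [ 3.6  0.7 -2.4] [ 6.   1.  -2.2] [ 8.2  0.9 -1.2] [ 9.4  1.2 -0.5] 1.4505744059463637
3 False [ 9.1  2.  -0.6] | 6 False [ 9.7  2.4 -0.7] | 9 False [ 9.7  2.4 -0.4] | 
 9 [-1.54 -0.12] 20.9917
```

```bash
python3 - <<'E'
from h import *
cmd=np.load("cmd.npy")
L=np.array([510.6,94.24,0])
rem=(L-cmd)@Y-75; print("est short",rem)
cmd=slide(rem-27,5,15,cmd)
m.wait(.5); print(force())
import pickle; p,d,c=cam("wrist"); cv2.imwrite("pics/w5.png",p); pickle.dump((p,d,c),open("w5.pkl","wb"))
E
```

```text
est short 103.55991796194061
5 False [ 9.4  2.5 -0.9] | 10 False [ 9.6  2.3 -0.4] | 15 False [ 9.7  2.5 -0.2] | 20 False [10.   2.4 -0.1] | 25 False [ 9.9  2.5 -0.4] | 30 False [ 9.7  2.4 -0.4] | 35 False [ 9.5  1.9 -0.2] | 40 False [ 9.8  2.3 -0.2] | 45 False [ 9.4  1.7 -0.6] | 50 False [ 9.6  2.  -0.3] | 55 False [ 9.9  1.8 -0.4] | 60 False [ 9.7  2.5 -0.7] | 65 False [ 9.6  2.4 -0.4] | 70 False [ 9.8  2.  -0.5] | 75 False [ 9.9  2.2 -0.4] | 76.6 False [ 9.2  2.4 -0.4] | 
 76.55991796194061 [-1.63 -0.03] 29.2917
(np.float64(9.399774127047387), np.float64(2.1731341911510853), np.float64(-0.15589645029151802))
```

View pics/w5.png

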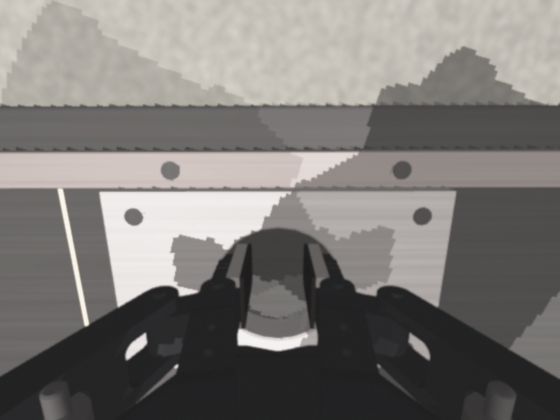

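The line runs (61,190)-(87,325) and the plate's leading top edge (100,192)-(118,305), still short of the line. I'll measure the gap.

```bash
cat >> h.py <<'E'
def gap(p,c,l,e,t=None):
    L=linefind(p,c,*l); E=edge(p,c,*e,36)
    x=X[:2];y=Y[:2]; k=lambda D:np.degrees(np.arctan(D[1]/D[0]))
    at=lambda F,xx:(F[1]+F[0]*((xx-F[1]@x)/(F[0]@x)))@y
    xm=m.current_position()[:2]@x
    print("yaws",k(L[0]),k(E[0]),"gap",at(L,E[1]@x)-at(E,E[1]@x), "lead-TCP",at(E,E[1]@x)-m.current_position()[:2]@y)
    if t: T=edge(p,c,*t,36); print("len",at(E,E[1]@x)-at(T,E[1]@x))
E
python3 - <<'E'
from h import *
import pickle; p,d,c=pickle.load(open("w5.pkl","rb"))
gap(p,c,(61.5,193,85,315),(100,194,117,298),(456.5,194,442,298))
E
```

```text
yaws 16.215767 16.179949 gap 27.291326017220648 lead-TCP 74.8169532865615
len 149.8776324129529
```

```bash
python3 - <<'E'
from h import *
cmd=np.load("cmd.npy")
cmd=slide(17,4,12,cmd)
m.wait(.5); print(force())
import pickle; p,d,c=cam("wrist"); cv2.imwrite("pics/w6.png",p); pickle.dump((p,d,c),open("w6.pkl","wb"))
# the line's expected pixels: the 10.3 mm spot seen through the camera
f=210/np.tan(np.radians(c['vfov'])/2)
def px(P): q=np.array(c['R'])@P+np.array(c['t']); return q[0]/q[2]*f+c['cx'],q[1]/q[2]*f+c['cy']
Lp=np.array([510.6,94.24,20]); xs=np.array(m.current_position())@X
a=Lp+(xs+43-Lp@X)*X; b=Lp+(xs-5-Lp@X)*X; (u0,v0),(u1,v1)=px(a),px(b); print(u0,v0,u1,v1)
gap(p,c,(u0,int(v0),u1,int(v1)),(100,194,117,298))
E
```

```text
4 False [10.   2.8  0.2] | 8 False [ 9.5  2.6 -0.4] | 12 False [ 9.9  2.6 -0.2] | 16 False [ 9.7  2.4 -0.7] | 17 False [9.9 3.  0. ] | 
 17 [-1.48 -0.11] 32.325
(np.float64(9.79164787454467), np.float64(2.52518686947463), np.float64(0.116007206017074))
93.64557013061915 174.6064602575766 109.00652015637624 268.54195311574165
yaws 15.417505 16.090359 gap 8.727931483910325 lead-TCP 76.75617421670894
```

```bash
python3 - <<'E'
import cv2; p=cv2.imread("pics/w6.png"); cv2.imwrite("pics/w6c.png",cv2.resize(p[180:330,60:160],None,fx=4,fy=4,interpolation=cv2.INTER_CUBIC))
E
```

```text
(no output)
```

View pics/w6c.png

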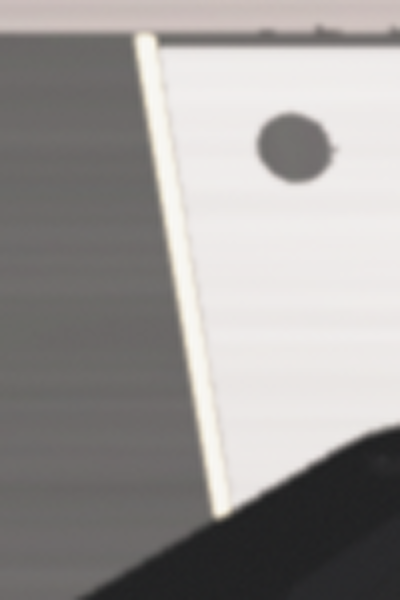

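The crop shows the line running from (147,40) to (220,510), just clear of the plate's edge. Any further advance hides it from this viewpoint, so I'll compute the remaining gap now.

```bash
python3 - <<'E'
from h import *
import pickle; p,d,c=pickle.load(open("w6.pkl","rb"))
t=m.current_position()@Y
for u,v in((147,40),(220,510)): print("line",ray(c,60+(u-1.5)/4,180+(v-1.5)/4,20)@Y-t-74.82)
for u,v in((158,45),(229,500)): print("lead",ray(c,60+(u-1.5)/4,180+(v-1.5)/4,36)@Y-t)
print("from w5:", 27.29-17)
cmd=np.load("cmd.npy"); print(cmd@Y-t)
E
```

```text
line 10.154381920057133
line 10.645302212110323
lead 74.51636569028983
lead 74.77920795307958
from w5: 10.29
0.1028335481656768
```

```bash
python3 - <<'E'
from h import *
cmd=np.load("cmd.npy")
cmd=slide(6,3,12,cmd); cmd=slide(3.9,1.3,8,cmd)
m.wait(.3); print(force())
q=np.array(m.current_position()); 
m.move_linear(q,velocity=5); print(force()); 
q2=np.array(m.current_position()); m.move_linear(q2-0.3*X,velocity=5); print(force())
m.gripper_to(10); print(force(),m.current_position())
q=np.array(m.current_position()); np.save("end.npy",q); 
m.move_linear(q+[0,0,100],velocity=60,guard=8)
m.move_linear(q+[0,0,150]+95*Y-40*X,velocity=120)
import pickle; p,d,c=cam("wrist"); cv2.imwrite("pics/w7.png",p); pickle.dump((p,d,c),open("w7.pkl","wb")); print(m.current_time_s())
E
```

```text
3 False [ 9.5  2.5 -0. ] | 6 False [9.4 2.2 0.3] | 
 6 [-1.66  0.04] 33.825
1.3 False [10.   3.  -0.3] | 2.6 False [ 9.6  2.5 -0.3] | 3.9 False [9.9 2.9 0. ] | 
 3.9 [-1.55 -0.12] 34.925
(np.float64(10.077695089394537), np.float64(3.1613470866348012), np.float64(-0.3187273217654032))
(np.float64(5.012227972246778), np.float64(2.060301488451236), np.float64(-0.451787710145749))
(np.float64(2.645247725349481), np.float64(1.2627528462346873), np.float64(-1.3244565653659073))
(np.float64(-0.12003153809215919), np.float64(-0.04397720896776537), np.float64(0.06592959015987403)) [586.71456932  37.96660143  23.27744656]
39.45
```

View pics/w7.png

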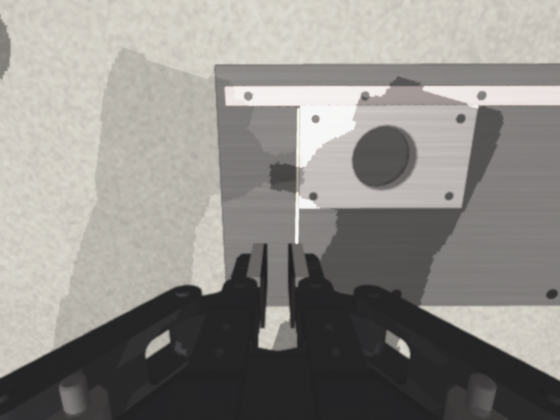

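The picture shows the plate flush along the strip, its leading edge at about u=299. The line continues below it at u≈297 (rows 210-243). I'll quantify this numerically.

```bash
python3 - <<'E'
from h import *
import pickle; p,d,c=pickle.load(open("w7.pkl","rb"))
g=p.mean(2)
for v in(115,130,150,190,203,215,225,238): print(v,g[v,290:308].astype(int))
L=linefind(p,c,297.3,212,297,240)
x=X[:2];y=Y[:2]; print("line y",L[1]@y,np.degrees(np.arctan(L[0][1]/L[0][0])))
for u,v in((298,130),(298.5,130),(299,130),(299.5,195),(299,195)): print(u,v,ray(c,u,v,36)@Y)
T=edge(p,c,477,108,462,206,36); print("trail",T[1]@y,T[1]@y+150,np.degrees(np.arctan(T[0][1]/T[0][0])))
S=edge(p,c,305,208,460,208,36); print("near side", S[1]@x+90,np.degrees(np.arctan(S[0][1]/S[0][0]))%180-90)
F=edge(p,c,228,105,296,105,30); print("strip",F[1]@x)
print("TCP at end + 75",np.load("end.npy")@Y+75)
E
```

```text
115 [136 137 137 138 136 136 164 224 240 227 233 246 247 247 247 247 247 247]
130 [135 135 135 135 134 135 166 225 238 226 239 246 247 247 247 247 247 247]
150 [133 133 132 131 128 139 201 240 240 227 243 246 246 246 246 246 246 246]
190 [ 88  87  88  87  88  99 132 153 145 161 183 189 190 190 190 190 190 190]
203 [137 137 137 137 147 192 237 241 228 240 245 246 246 246 246 246 246 246]
215 [134 133 133 134 144 192 238 244 221 157 134 133 133 133 133 133 133 133]
225 [130 131 130 131 149 211 243 243 203 142 130 129 129 129 129 129 129 129]
238 [132 132 132 134 157 226 246 243 186 134 131 131 131 130 131 131 130 130]
line y -51.87187685494416 16.220568
298 130 -50.85562294380484
298.5 130 -51.286446804973764
299 130 -51.7172728082611
299.5 195 -53.14155322887413
299 195 -52.68589097880886
trail -202.40202512527094 -52.40202512527094 16.181423
near side 612.6525909351844 15.9618225
strip 612.8036698109765
TCP at end + 75 -52.229059008833914
```

```bash
python3 -c "
from h import *
print(m.current_contact_force(),m.sign_off(),m.current_time_s())"
```

```text
the job is handed in; nothing more can be done
the job is handed in; nothing more can be done
```

I've handed the job in, and no verdict came back: by my last measurement the plate lies flat against the strip (gap about 0.2 mm, under 0.3° off parallel), its leading edge within about 0.5 mm of the line, and the gripper clear.

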